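# Put the capacitors away by size on a repair bench

### The arm

A 7-joint arm with a two-finger parallel gripper is mounted at the origin on the work surface. World frame = base frame: x ahead of the robot, y to its left, z up, the work surface at z = 0. Lengths are in mm, angles in rad, forces in N, time in s.
With the tool pointing down it reaches from about 425 to 875 mm from the base axis. Payload 8.4 kg.
Tool frame: the origin (TCP) lies midway between the tips of the shut fingers; the grasp point (between the pads) lies 19 mm behind it; z points along the fingers, y is the line along which they close (so a half turn about z gives the same grasp; the last joint's range is limited). The gripper opens to 87 mm and grips with 3 to 60 N. Pads are 19 mm wide; open, the fingers measure 117 mm over their backs; the gripper's body (75 mm by 190 mm) begins 51 mm behind the grasp point.
Start: joints at [1.101, 0.333, 0.04, 1.465, -0.013, 1.343, -0.059], TCP at [235.511, -605.804, 222.546] pointing down, gripper open.
Joint ranges: [-2.58, 2.58], [-0.38, 2.09], [-1.3, 1.39], [0.25, 2.4], [-1.5, 4.64], [0.08, 2.09], [-2.65, 2.65]. Speed limits (rad/s): [2.22, 2.22, 2.79, 2.79, 3.14, 3.14, 3.14].

### API

Orientations are given as a unit quaternion [w, x, y, z].
In Python, from bench import * gives the robot as it stands. The module is installed in compiled form; this text tells all that it offers.
- The arm moves only by the tool drive_tool, never from a script. Its argument "rows" is a list of rows, each a list of 5 numbers: the shift along the tool's x, y, z in cm, then the turn about the tool's z in rad, then the finger opening in cm, from 0 to 8.7. In form: [[x, y, z, turn, grip], ...]. A call has 1 to 10 rows; each row is the pose to reach, as a shift and turn from the pose commanded when the call began, along the tool's axes at that moment; what a row does not reach only later rows make up. A row lasts 1/10 s, in which the tool goes at most 50 mm and 8.59 degrees, less where a joint would pass 70% of its speed; a pose out of reach is approached as far as the arm can. A call with a gripper value outside its range is refused whole. The fingers move at their own pace and stop on an object; "newtons" is the grip in N (left out, the last holds). Time passes only in rows, so rows that repeat a pose let the fingers close. It gives the time, the measured TCP pose, the force, the opening and the grip force at its end, in the units of the state.
- state(): the state, without advancing time (a new reading comes with each control period).
- read_camera(name): name is "side" or "top"; returns a dict with "color" (480x640x3 uint8, blue, green, red), "depth" (480x640 float32, mm along the optical axis (not along the pixel's ray), 0 where there is no reading), "vfov" (degrees; the focal length in pixels is half the picture's height over the tangent of half this angle, whatever the lens; pixels are square), "cx", "cy" (the principal point, pixels), "view" (4x4, takes a point from world to camera coordinates). Camera axes: x right, y up, looking along -z (the intrinsics and any distortion apply to the point x, -y, -z); pixel columns grow to the right and rows downward; lengths in mm; the calibration is good to about 2 mm. A picture is of the moment at which its call begins.
- job_done(): hands the job in; it is judged then, once.
The state is a dict: "clock": time; "joints": joint angles; "joint_velocities": joint speeds; "joint_torque": joint torques, N m; "tool_pos": TCP position; "tcp_rot": TCP orientation; "contact_force": force on the tool from outside, world axes, zero at the start; "ft_torque": the same for the moment, N m; "width": finger opening in mm; "gripper_force": force on a finger pad.
Only numpy, scipy, OpenCV 4.12 (cv2) and the standard library are available. Lean on these libraries where they do the work, as an engineer would, in place of code of your own. Each camera call takes 0.05 s, during which the arm holds its last target. There are 200 camera calls.

### The job

Put the four black capacitors away by size: the largest in the largest white tray, the next largest in the next largest tray, and so on down to the smallest in the smallest. Each must stand upright, terminals up, on the floor of its own tray; set them down gently without dropping them or tipping them over, and leave the choke and the heat sink where they are.

Things in the scene. Friction and masses are not known exactly. Their poses are not given: they have to be found in the camera images.
- cap_largest: the largest of four capacitors: a loose upright black cylinder, 50 mm in diameter and 66 mm tall, with a bright aluminium top disc, on it two brass stub terminals 4 mm tall, a grey stripe down one side, about 170 g. Stands on the bench, terminals up. Origin: centre of its underside; z up along its axis; its yaw is of no account.
- cap_large: the second largest of four capacitors: a loose upright black cylinder, 40 mm in diameter and 54 mm tall, with a bright aluminium top disc, on it two brass stub terminals 4 mm tall, a grey stripe down one side, about 100 g. Stands on the bench, terminals up. Origin: centre of its underside; z up along its axis; its yaw is of no account.
- cap_small: the second smallest of four capacitors: a loose upright black cylinder, 30 mm in diameter and 42 mm tall, with a bright aluminium top disc, on it two brass stub terminals 4 mm tall, a grey stripe down one side, about 50 g. Stands on the bench, terminals up. Origin: centre of its underside; z up along its axis; its yaw is of no account.
- cap_smallest: the smallest of four capacitors: a loose upright black cylinder, 20 mm in diameter and 34 mm tall, with a bright aluminium top disc, on it two brass stub terminals 4 mm tall, a grey stripe down one side, about 20 g. Stands on the bench, terminals up. Origin: centre of its underside; z up along its axis; its yaw is of no account.
- tray_largest: the largest of four square white plastic trays, fixed to the bench: inside 74 x 74 mm, outside 80 x 80 mm, open on top, walls 3 mm thick, rim 10 mm above the bench, inner floor 3 mm above the bench. Origin: centre of its underside, at bench height; x, y along its sides. No room for fingers beside its capacitor: grip that high, fingertips above the rim.
- tray_large: the second largest of four square white plastic trays, fixed to the bench: inside 62 x 62 mm, outside 68 x 68 mm, open on top, walls 3 mm thick, rim 10 mm above the bench, inner floor 3 mm above the bench. Origin: centre of its underside, at bench height; x, y along its sides. No room for fingers beside its capacitor: grip that high, fingertips above the rim.
- tray_small: the second smallest of four square white plastic trays, fixed to the bench: inside 50 x 50 mm, outside 56 x 56 mm, open on top, walls 3 mm thick, rim 10 mm above the bench, inner floor 3 mm above the bench. Origin: centre of its underside, at bench height; x, y along its sides. No room for fingers beside its capacitor: grip that high, fingertips above the rim.
- tray_smallest: the smallest of four square white plastic trays, fixed to the bench: inside 38 x 38 mm, outside 44 x 44 mm, open on top, walls 3 mm thick, rim 10 mm above the bench, inner floor 3 mm above the bench. Origin: centre of its underside, at bench height; x, y along its sides. No room for fingers beside its capacitor: grip that high, fingertips above the rim.
- choke: a choke, not to be moved: a loose copper-coloured ring lying flat, 48 mm outside, 24 mm hole, 20 mm tall. Origin: centre of its underside.
- heat_sink: a heat sink, not to be moved: a loose aluminium block 40 x 36 mm, 30 mm tall, with six upright fins. Origin: centre of its underside; fins run along x.

How it is judged:
By the outcome, as a careful person would: the job done as asked, in the order asked, and still so for the second after the job is handed in, with the robot touching nothing.
It also fails if it takes over 106 s, if anything falls off the work surface, if the arm or the gripper's body presses on something with over 40 N, if the wrist force passes 120 N, or if a joint passes its speed limit or range.

## Working session

There is one attempt and no reset: what is moved stays moved. The work goes in short steps, Python scripts to look and compute and a tool call to move; the robot and the scene stay as the last step left them, time stands still between calls to the robot, and variables do not carry over. Pictures are saved under pics/ and viewed, at most 14 in all, crops included, and the job is handed in when it is done.

Besides the shell and the picture viewer there is one more tool, called after "Call:" as name(argument=value, ...), one argument or row to a line, values as JSON. drive_tool: Moves the arm, as the interface text tells. Its arguments: {"type":"object","properties":{"rows":{"type":"array","items":{"type":"array","items":{"type":"number"}}},"newtons":{"type":"number"}},"required":["rows"]}

```bash
mkdir -p pics
python3 - <<'E'
from bench import *
import cv2,numpy as np
s=state();print({k:np.round(s[k],3) for k in s})
for n in("top","side"):
    c=read_camera(n);cv2.imwrite(f"pics/{n}0.png",c["color"]);print(n,c["vfov"],c["cx"],c["cy"],np.round(c["view"],3),[k for k in c])
E
```

```text
{'clock': np.float64(0.0), 'joints': array([ 1.101,  0.334,  0.04 ,  1.466, -0.013,  1.343, -0.058]), 'joint_velocities': array([ 0.001,  0.   ,  0.   ,  0.002,  0.   ,  0.   , -0.001]), 'joint_torque': array([-1.0000e-03, -6.5635e+01,  1.3350e+00, -4.0379e+01, -6.0000e-02,
        4.5000e-02,  0.0000e+00]), 'tool_pos': array([ 235.31 , -605.402,  221.649]), 'tcp_rot': array([-0.001,  0.983,  0.184, -0.   ]), 'contact_force': array([ 0.064,  0.046, -0.406]), 'ft_torque': array([-0.017,  0.007, -0.021]), 'gripper_force': np.float64(0.0), 'width': np.float64(87.42)}
top 43.11460068078055 314.8432161001012 249.57333824785186 [[ 5.000000e-03 -1.000000e+00 -2.000000e-03 -8.493000e+00]
 [ 9.980000e-01  5.000000e-03  6.700000e-02 -5.050090e+02]
 [-6.700000e-02 -2.000000e-03  9.980000e-01 -1.550577e+03]
 [ 0.000000e+00  0.000000e+00  0.000000e+00  1.000000e+00]] ['color', 'depth', 'vfov', 'cx', 'cy', 'view']
side 42.75111622791172 302.3223653354538 238.99254617333975 [[ 9.730000e-01 -2.320000e-01  1.400000e-02 -4.798170e+02]
 [ 1.450000e-01  6.550000e-01  7.410000e-01 -1.009380e+02]
 [-1.810000e-01 -7.190000e-01  6.710000e-01 -1.160409e+03]
 [ 0.000000e+00  0.000000e+00  0.000000e+00  1.000000e+00]] ['color', 'depth', 'vfov', 'cx', 'cy', 'view']
```

View pics/top0.png

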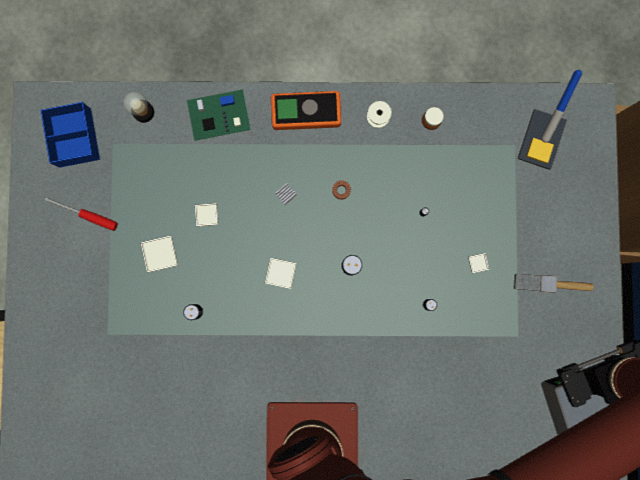

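View pics/side0.png

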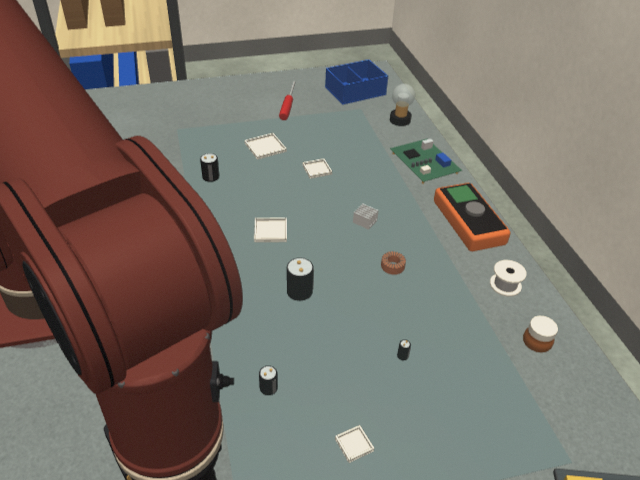

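The top view shows the caps at (352,265), (192,312), (430,305) and (424,212). The trays are at (158,254), (281,274), (206,215) and (479,263), the choke at (341,190) and the heat sink at (286,194). The side view agrees, and no trays or caps are hidden. I'll measure in both views.

```bash
cat > h.py <<'E'
import cv2,numpy as np
from bench import *
def ray(c,u,v,z):
    f=240/np.tan(np.radians(c["vfov"]/2)); R=c["view"][:3,:3]; t=c["view"][:3,3]
    o=-R.T@t; d=R.T@np.array([(u-c["cx"])/f,-(v-c["cy"])/f,-1.]); s=(z-o[2])/d[2]; return o+s*d
def blobs(c,mask,amin=25):
    n,l,st,ce=cv2.connectedComponentsWithStats(mask.astype(np.uint8))
    return [(st[i],ce[i],(l==i).astype(np.uint8)) for i in range(1,n) if st[i,4]>=amin]
def world_rect(c,m,z):
    p=cv2.findContours(m,cv2.RETR_EXTERNAL,cv2.CHAIN_APPROX_NONE)[0][0][:,0]
    q=np.array([ray(c,u,v,z)[:2] for u,v in p],np.float32); return cv2.minAreaRect(q)
E
python3 - <<'E'
from h import *
roi={"top":(108,144,516,335),"side":(195,120,480,470)}
for n in("top","side"):
    c=read_camera(n);b=c["color"].astype(int);x0,y0,x1,y1=roi[n]
    m=(b.min(2)>125);r=np.zeros_like(m);r[y0:y1,x0:x1]=m[y0:y1,x0:x1]
    print(n)
    for st,ce,mm in blobs(c,r):
        R=world_rect(c,mm,10)
        Z={z:np.round(ray(c,*ce,z)[:2]) for z in(10,34,42,54,66)}
        d=c["depth"][int(ce[1]),int(ce[0])]; f=240/np.tan(np.radians(c["vfov"]/2))
        P=np.array([(ce[0]-c["cx"])/f*d,-(ce[1]-c["cy"])/f*d,-d]); W=c["view"][:3,:3].T@(P-c["view"][:3,3])
        print(np.round(ce,1),st[2:],"rect",np.round(R[0]),np.round(R[1]),round(R[2]),"depthpt",np.round(W),*[f"{k}:{v}" for k,v in Z.items()])
E
```

```text
top
[420.9 167.7] [14 12 37] rect [ 722. -282.] [22. 37.] 19 depthpt [ 723. -284.    1.] 10:[ 721. -282.] 34:[ 717. -278.] 42:[ 715. -277.] 54:[ 712. -274.] 66:[ 710. -272.]
[386.1 171. ] [ 6 13 25] rect [ 715. -192.] [32. 11.] 7 depthpt [ 714. -192.    4.] 10:[ 712. -191.] 34:[ 707. -188.] 42:[ 706. -187.] 54:[ 704. -186.] 66:[ 701. -185.]
[399.7 169.7] [14 10 38] rect [ 718. -225.] [33. 19.] 63 depthpt [ 717. -227.    7.] 10:[ 716. -227.] 34:[ 711. -223.] 42:[ 710. -222.] 54:[ 707. -221.] 66:[ 705. -219.]
[329.9 172.7] [10  8 27] rect [707. -45.] [26. 16.] 79 depthpt [711. -45.  -7.] 10:[707. -44.] 34:[702. -44.] 42:[701. -44.] 54:[699. -43.] 66:[696. -43.]
[364.3 268.1] [  326   165 35874] rect [ 502. -104.] [426. 840.] 0 depthpt [ 459. -135.    0.] 10:[ 458. -134.] 34:[ 457. -132.] 42:[ 457. -132.] 54:[ 457. -131.] 66:[ 456. -130.]
[345.2 177.3] [11 12 38] rect [692. -84.] [29. 26.] 16 depthpt [696. -85.   5.] 10:[695. -84.] 34:[691. -83.] 42:[689. -83.] 54:[687. -82.] 66:[685. -82.]
[341.  189.7] [ 7  7 29] rect [662. -74.] [14. 15.] 27 depthpt [663. -74.   5.] 10:[662. -73.] 34
[... 3305 characters left out ...]
 361. -317.]
[350.3 446.6] [  69   46 1232] rect [ 450. -446.] [99. 70.] 16 depthpt [ 465. -434.    3.] 10:[ 463. -437.] 34:[ 458. -449.] 42:[ 456. -454.] 54:[ 453. -460.] 66:[ 451. -466.]
[223.5 456.4] [ 19  43 282] rect [ 271. -397.] [25. 70.] 2 depthpt [ 276. -405.    1.] 10:[ 275. -410.] 34:[ 275. -423.] 42:[ 275. -428.] 54:[ 275. -434.] 66:[ 275. -441.]
[208.7 453.4] [27 40 88] rect [ 258. -396.] [71.  9.] 49 depthpt [ 263. -638.  433.] 10:[ 255. -400.] 34:[ 255. -414.] 42:[ 255. -418.] 54:[ 256. -425.] 66:[ 256. -432.]
[330.1 464.2] [11 12 41] rect [ 426. -456.] [11. 19.] 39 depthpt [ 428. -453.    2.] 10:[ 426. -457.] 34:[ 422. -469.] 42:[ 421. -473.] 54:[ 418. -479.] 66:[ 416. -485.]
```

Both views agree on the caps to about 2 mm. Next I'll fit the trays with a stricter threshold.

Run:
```python
from h import *
for n in("top","side"):
    c=read_camera(n);m=(c["color"].min(2)>185)
    for st,ce,mm in blobs(c,m,150):
        a=[];
        R=world_rect(c,mm,10)
        if not(330<R[0][0]<620 and abs(R[0][1])<520 and 30<min(R[1])<100): continue
        print(n,np.round(ce),st[4],"rect",np.round(R[0],1),np.round(R[1],1),round(R[2],1),"cent z5",np.round(ray(c,*ce,5)[:2],1))
s=state();w,x,y,z=s["tcp_rot"]
from scipy.spatial.transform import Rotation as Ro
print(np.round(Ro.from_quat([x,y,z,w]).as_matrix(),3))
```

```text
top [206. 215.] 379 rect [596.3 278.8] [54.2 53.9] 5.1 cent z5 [596.2 278.7]
top [159. 253.] 813 rect [493.8 397.7] [78.7 74.1] 13.4 cent z5 [493.8 398.2]
top [478. 263.] 228 rect [ 473.4 -428.6] [42.7 41.6] 13.3 cent z5 [ 473.6 -428.8]
top [352. 264.] 184 rect [ 468.6 -103.6] [41.5 38.8] 0.1 cent z5 [ 468.2 -103.1]
top [280. 273.] 628 rect [445.   84.1] [66.5 66.4] 78.2 cent z5 [444.9  83.5]
side [264. 145.] 426 rect [488.7 392.7] [72.2 77.9] 13.1 cent z5 [489.7 395.9]
side [316. 168.] 216 rect [591.  269.1] [47.9 46.8] 5.0 cent z5 [592.5 275.1]
side [270. 229.] 525 rect [443.6  78.3] [57.9 66.7] 80.4 cent z5 [443.3  82.2]
side [300. 267.] 251 rect [477.6 -45.5] [43.7 43.1] 22.8 cent z5 [478.1 -41.2]
side [354. 443.] 631 rect [ 471.5 -430.3] [42.9 43. ] 12.9 cent z5 [ 471.6 -429.8]
[[ 0.932  0.362 -0.   ]
 [ 0.362 -0.932  0.001]
 [-0.    -0.001 -1.   ]]
```

Tray sizes and positions: largest (493,397.5), large (444.5,83.5), small (595.5,278), smallest (473,-429). I'll move above the largest cap while turning the tool by -1.2 rad, so that tool x is world +y and tool y is world +x.

Call:
drive_tool(
  rows=[
    [39.7,-39.0,7.2,-1.2,8.7],
    [39.7,-39.0,7.2,-1.2,8.7],
    [39.7,-39.0,7.2,-1.2,8.7],
    [39.7,-39.0,7.2,-1.2,8.7],
    [39.7,-39.0,7.2,-1.2,8.7],
    [39.7,-39.0,7.2,-1.2,8.7],
    [39.7,-39.0,7.2,-1.2,8.7],
    [39.7,-39.0,7.2,-1.2,8.7],
    [39.7,-39.0,7.2,-1.2,8.7],
    [39.7,-39.0,7.2,-1.2,8.7],
  ],
)

```text
clock: 1.3
tool_pos: [439.8, -152.0, 158.5]
tcp_rot: [0.001, 0.707, 0.707, 0.0]
contact_force: [2.1, -1.1, -0.2]
width: 86.8
gripper_force: 0.0
```

Call:
drive_tool(
  rows=[
    [5.3,2.4,1.0,0,8.7],
    [5.3,2.4,1.0,0,8.7],
    [5.3,2.4,1.0,0,8.7],
    [5.3,2.4,1.0,0,8.7],
  ],
)

```text
clock: 1.7
tool_pos: [462.9, -102.1, 148.4]
tcp_rot: [0.0, 0.707, 0.707, -0.0]
contact_force: [0.4, -0.5, -0.2]
width: 86.9
gripper_force: 0.0
```

```bash
cat > g.py <<'E'
# print shift (cm, tool x/y/z) to a world target
import sys,numpy as np
from h import *
from scipy.spatial.transform import Rotation as Ro
p=[];q=[]
for _ in range(1):
    s=state();p.append(s["tool_pos"]);q=s["tcp_rot"]
R=Ro.from_quat([q[1],q[2],q[3],q[0]]).as_matrix()
t=np.array([float(a) for a in sys.argv[1:4]])
print("clk",round(s["clock"],2),"pos",np.round(s["tool_pos"],1),"shift",np.round(R.T@(t-s["tool_pos"])/10,2),"w",round(s["width"],1),"F",np.round(s["contact_force"],1),"vmax",np.abs(s["joint_velocities"]).max().round(3),"j",np.round(s["joints"],2))
E
python3 g.py 464.5 -99 22;python3 g.py 464.5 -99 22
```

```text
clk 1.7 pos [ 462.9 -102.1  148.4] shift [ 0.31  0.17 12.64] w 86.9 F [ 0.4 -0.5 -0.2] vmax 0.019 j [ 0.61  0.06 -0.5   1.95  0.03  1.14  0.1 ]
clk 1.7 pos [ 462.9 -102.1  148.4] shift [ 0.31  0.17 12.64] w 86.9 F [ 0.4 -0.5 -0.2] vmax 0.019 j [ 0.61  0.06 -0.5   1.95  0.03  1.14  0.1 ]
```

Call:
drive_tool(
  rows=[
    [0.3,0.2,3,0,8.7],
    [0.3,0.2,7,0,8.7],
    [0.3,0.2,11,0,8.7],
    [0.3,0.2,12.6,0,8.7],
    [0.3,0.2,12.6,0,8.7],
    [0.3,0.2,12.6,0,6],
    [0.3,0.2,12.6,0,4.5],
    [0.3,0.2,12.6,0,4.5],
    [0.3,0.2,12.6,0,4.5],
    [0.3,0.2,12.6,0,4.5],
  ],
  newtons=20,
)

```text
clock: 2.7
tool_pos: [465.6, -97.9, 22.9]
tcp_rot: [0.0, 0.707, 0.707, 0.0]
contact_force: [-0.2, 0.0, 0.2]
width: 54.8
gripper_force: 0.0
```

Call:
drive_tool(
  rows=[
    [0,0,0,0,4.5],
    [0,0,0,0,4.5],
    [0,0,0,0,4.5],
    [0,0,0,0,4.5],
  ],
)

```text
clock: 3.1
tool_pos: [465.5, -97.8, 22.7]
tcp_rot: [0.0, 0.707, 0.707, 0.0]
contact_force: [-1.6, 0.7, 5.6]
width: 49.8
gripper_force: 20.0
```

Call:
drive_tool(
  rows=[
    [0,0,-0.7,0,4.5],
    [0,0,-2.2,0,4.5],
    [0,0,-4.5,0,4.5],
    [0,0,-7,0,4.5],
    [1,0.1,-8.5,0,4.5],
    [3,0.3,-9,0,4.5],
    [6,0.5,-9,0,4.5],
    [9.5,0.7,-9,0,4.5],
    [13,0.9,-9,0,4.5],
    [16.5,1.1,-9,0,4.5],
  ],
)

```text
clock: 4.1
tool_pos: [475.9, 68.5, 112.6]
tcp_rot: [-0.0, 0.707, 0.707, -0.0]
contact_force: [1.0, 0.1, -2.0]
width: 49.4
gripper_force: 20.0
```

Call:
drive_tool(
  rows=[
    [3.5,0.2,0,0,4.5],
    [7,0.4,0,0,4.5],
    [10.5,0.6,0,0,4.5],
    [14,0.8,0,0,4.5],
    [17.5,1.0,0,0,4.5],
    [21,1.2,0,0,4.5],
    [24.5,1.4,0,0,4.5],
    [28,1.6,0,0,4.5],
    [31,1.7,0,0,4.5],
    [32.5,1.7,0,0,4.5],
  ],
)

```text
clock: 5.1
tool_pos: [492.1, 395.1, 112.3]
tcp_rot: [-0.001, 0.706, 0.708, -0.0]
contact_force: [-0.1, 0.2, -1.1]
width: 49.6
gripper_force: 20.0
```

Call:
drive_tool(
  rows=[
    [0.5,0,0,0,4.5],
    [0.5,0,0,0,4.5],
    [0.5,0,0,0,4.5],
    [0.5,0,0,0,4.5],
  ],
)

```text
clock: 5.5
tool_pos: [494.0, 395.5, 112.5]
tcp_rot: [0.0, 0.708, 0.706, -0.0]
contact_force: [-0.2, 0.2, -2.0]
width: 49.6
gripper_force: 20.0
```

```bash
python3 g.py 493 397.5 28
python3 - <<'E'
from h import *
for n in("top","side"):
    c=read_camera(n);x=c["color"];x=x[180:340,80:280] if n=="top" else x[60:220,180:380]
    cv2.imwrite(f"pics/a_{n}.png",cv2.resize(x,None,fx=2,fy=2))
a=cv2.imread("pics/a_top.png");b=cv2.imread("pics/a_side.png");cv2.imwrite("pics/a.png",np.hstack([a,b]))
E
```

```text
clk 5.5 pos [494.  395.5 112.5] shift [ 0.2  -0.11  8.45] w 49.6 F [-0.2  0.2 -2. ] vmax 0.005 j [-0.18  0.48 -0.74  1.61  0.35  1.19 -1.  ]
```

View pics/a.png

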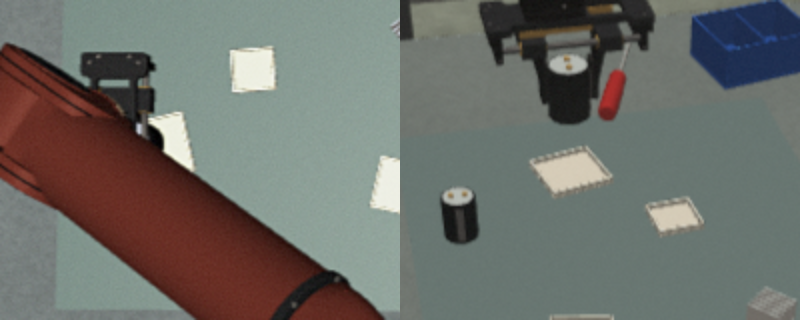

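The side crop shows the cap held upright at about (568,90), above and behind the tray at (570,170). The top crop is mostly hidden by the arm. I'll lower it, slowly at the end.

Call:
drive_tool(
  rows=[
    [0.2,-0.1,1,0,4.5],
    [0.2,-0.1,3,0,4.5],
    [0.2,-0.1,5,0,4.5],
    [0.2,-0.1,6.5,0,4.5],
    [0.2,-0.1,7.5,0,4.5],
    [0.2,-0.1,8,0,4.5],
    [0.2,-0.1,8.2,0,4.5],
    [0.2,-0.1,8.4,0,4.5],
    [0.2,-0.1,8.5,0,4.5],
    [0.2,-0.1,8.5,0,4.5],
  ],
)

```text
clock: 6.6
tool_pos: [492.5, 399.4, 27.8]
tcp_rot: [0.0, 0.707, 0.707, 0.0]
contact_force: [0.7, 0.2, -1.1]
width: 49.4
gripper_force: 20.0
```

Call:
drive_tool(
  rows=[
    [0,0,0.05,0,4.5],
    [0,0,0.1,0,4.5],
    [0,0,0.1,0,4.5],
  ],
)

```text
clock: 6.9
tool_pos: [492.4, 399.3, 26.5]
tcp_rot: [0.0, 0.707, 0.707, 0.0]
contact_force: [-0.1, 0.1, -2.2]
width: 49.4
gripper_force: 20.0
```

Call:
drive_tool(
  rows=[
    [0,0,0.05,0,4.5],
    [0,0,0.1,0,4.5],
    [0,0,0.1,0,4.5],
  ],
)

```text
clock: 7.2
tool_pos: [492.4, 399.3, 25.8]
tcp_rot: [0.0, 0.707, 0.707, 0.0]
contact_force: [-1.9, -2.4, 4.0]
width: 49.5
gripper_force: 20.0
```

Contact: the force has risen to +4 N. I'll release slowly, then rise. The large cap at (344,303) is next.

Call:
drive_tool(
  rows=[
    [0,0,0,0,5.2],
    [0,0,0,0,5.6],
    [0,0,0,0,6.2],
    [0,0,0,0,7],
    [0,0,0,0,8],
    [0,0,0,0,8.7],
    [0,0,0,0,8.7],
    [0,0,-1,0,8.7],
    [0,0,-4,0,8.7],
    [0,0,-8,0,8.7],
  ],
)

```text
clock: 8.2
tool_pos: [491.4, 398.5, 105.3]
tcp_rot: [-0.0, 0.707, 0.707, -0.002]
contact_force: [1.6, 0.2, 0.6]
width: 86.8
gripper_force: 0.0
```

Call:
drive_tool(
  rows=[
    [0,0,-2,0,8.7],
    [-3,-4,-2,0,8.7],
    [-6,-9,-2,0,8.7],
    [-9.6,-14.8,-2,0,8.7],
    [-9.6,-14.8,-2,0,8.7],
    [-9.6,-14.8,-2,0,8.7],
    [-9.6,-14.8,-2,0,8.7],
  ],
)

```text
clock: 8.9
tool_pos: [345.0, 303.3, 126.4]
tcp_rot: [0.001, 0.707, 0.707, 0.001]
contact_force: [0.4, 0.5, 0.0]
width: 86.9
gripper_force: 0.0
```

```bash
python3 g.py 344.2 303 20
python3 - <<'E'
from h import *
c=read_camera("side");cv2.imwrite("pics/b.png",cv2.resize(c["color"][60:260,180:440],None,fx=3,fy=3))
E
```

```text
clk 8.9 pos [345.  303.3 126.4] shift [-0.03 -0.1  10.64] w 86.9 F [0.4 0.5 0. ] vmax 0.041 j [ 0.03  0.08 -0.86  2.    0.07  1.09 -0.87]
```

View pics/b.png

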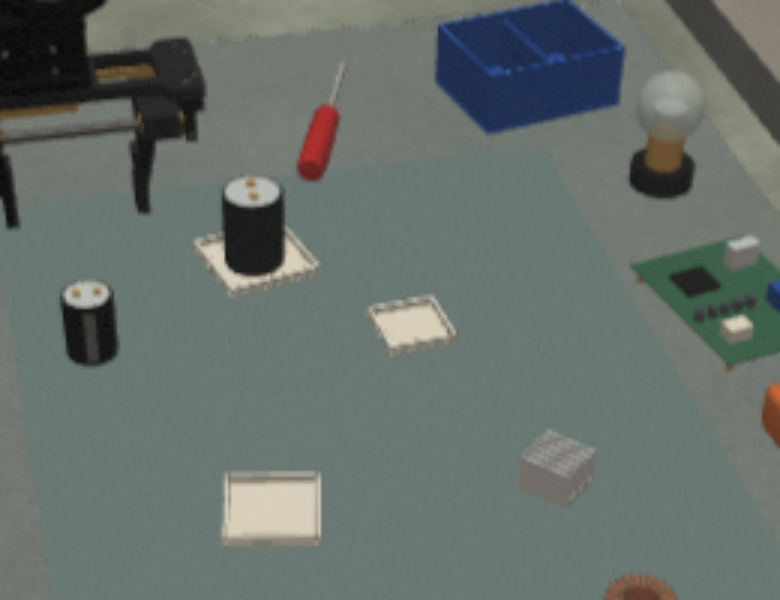

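The picture shows the largest cap standing upright in its tray at (254,225). The gripper is above the large cap at (90,320). Now I'll grasp that one.

Call:
drive_tool(
  rows=[
    [0,-0.1,3,0,8.7],
    [0,-0.1,7,0,8.7],
    [0,-0.1,10,0,8.7],
    [0,-0.1,10.6,0,8],
    [0,-0.1,10.6,0,6],
    [0,-0.1,10.6,0,4.8],
    [0,-0.1,10.6,0,3.5],
    [0,-0.1,10.6,0,3.5],
    [0,-0.1,10.6,0,3.5],
    [0,-0.1,10.6,0,3.5],
  ],
  newtons=15,
)

```text
clock: 9.95
tool_pos: [343.7, 303.3, 19.9]
tcp_rot: [0.0, 0.707, 0.707, 0.0]
contact_force: [1.4, 0.1, 1.5]
width: 40.6
gripper_force: 0.4
```

Call:
drive_tool(
  rows=[
    [0,0,0,0,3.5],
    [0,0,0,0,3.5],
    [0,0,0,0,3.5],
    [0,0,0,0,3.5],
    [0,0,0,0,3.5],
  ],
)

```text
clock: 10.45
tool_pos: [343.7, 303.4, 19.8]
tcp_rot: [0.0, 0.707, 0.707, 0.0]
contact_force: [0.4, -1.5, 6.2]
width: 39.8
gripper_force: 15.0
```

Call:
drive_tool(
  rows=[
    [0,0,-0.7,0,3.5],
    [0,0,-2.2,0,3.5],
    [0,0,-4.5,0,3.5],
    [0,0,-7,0,3.5],
    [-1.5,0.8,-8,0,3.5],
    [-4.5,2.1,-8,0,3.5],
    [-8,3.7,-8,0,3.5],
    [-11.5,5.3,-8,0,3.5],
    [-15,6.9,-8,0,3.5],
    [-18.5,8.5,-8,0,3.5],
  ],
)

```text
clock: 11.45
tool_pos: [428.8, 117.1, 100.7]
tcp_rot: [0.0, 0.707, 0.707, 0.001]
contact_force: [0.4, -0.5, -1.6]
width: 39.5
gripper_force: 15.0
```

Call:
drive_tool(
  rows=[
    [-2.5,1.2,0,0,3.5],
    [-3.5,1.6,0,0,3.5],
    [-3.5,1.6,0,0,3.5],
    [-3.5,1.6,0,0,3.5],
    [-3.5,1.6,0,0,3.5],
  ],
)

```text
clock: 11.95
tool_pos: [443.9, 84.9, 99.7]
tcp_rot: [-0.0, 0.706, 0.708, 0.0]
contact_force: [0.1, -0.3, -0.5]
width: 39.4
gripper_force: 15.0
```

```bash
python3 g.py 444.5 83.5 25
```

```text
clk 11.95 pos [443.9  84.9  99.7] shift [-0.14  0.06  7.47] w 39.4 F [ 0.1 -0.3 -0.5] vmax 0.005 j [ 0.35  0.08 -0.65  2.05  0.06  1.03 -0.33]
```

Call:
drive_tool(
  rows=[
    [-0.1,0,1,0,3.5],
    [-0.1,0,3,0,3.5],
    [-0.1,0,5,0,3.5],
    [-0.1,0,6.2,0,3.5],
    [-0.1,0,7,0,3.5],
    [-0.1,0,7.3,0,3.5],
    [-0.1,0,7.5,0,3.5],
    [-0.1,0,7.55,0,3.5],
    [-0.1,0,7.6,0,3.5],
    [-0.1,0,7.6,0,3.5],
  ],
)

```text
clock: 12.95
tool_pos: [444.6, 82.3, 23.8]
tcp_rot: [0.0, 0.707, 0.707, 0.0]
contact_force: [-0.5, -0.2, -0.3]
width: 39.6
gripper_force: 15.0
```

Call:
drive_tool(
  rows=[
    [0,0,0.05,0,3.5],
    [0,0,0.1,0,3.5],
    [0,0,0.1,0,3.5],
  ],
)

```text
clock: 13.25
tool_pos: [444.5, 82.2, 22.8]
tcp_rot: [0.0, 0.707, 0.707, 0.0]
contact_force: [-1.2, -0.0, 5.4]
width: 39.4
gripper_force: 15.0
```

Contact again (+5.4 N). I'll release, rise and head for the small cap via (460,-100).

Call:
drive_tool(
  rows=[
    [0,0,0,0,4.2],
    [0,0,0,0,4.6],
    [0,0,0,0,5.2],
    [0,0,0,0,6],
    [0,0,0,0,7],
    [0,0,0,0,7],
    [0,0,-1,0,7],
    [0,0,-4,0,7],
    [0,0,-8,0,7],
    [-2,0.2,-10,0,7],
  ],
)

```text
clock: 14.25
tool_pos: [447.4, 64.9, 126.2]
tcp_rot: [0.001, 0.706, 0.709, 0.002]
contact_force: [0.2, -0.9, -0.1]
width: 70.0
gripper_force: 0.0
```

Call:
drive_tool(
  rows=[
    [-4,0.4,0,0,7],
    [-8,0.8,0,0,7],
    [-12,1.2,0,0,7],
    [-16.2,1.3,0,0,7],
    [-20,-0.5,0,0,7],
    [-24,-2.5,0,0,7],
    [-28,-4.5,0,0,7],
    [-32,-6.3,0,0,7],
    [-36.2,-8.2,0,0,7],
    [-36.2,-8.2,0,0,7],
  ],
)

```text
clock: 15.25
tool_pos: [361.1, -305.1, 123.2]
tcp_rot: [0.001, 0.71, 0.704, -0.001]
contact_force: [-0.4, 0.3, -0.6]
width: 69.9
gripper_force: 0.0
```

Call:
drive_tool(
  rows=[
    [0,0,0,0,7],
    [0,0,0,0,7],
    [0,0,0,0,7],
  ],
)

```text
clock: 15.55
tool_pos: [365.1, -298.5, 122.6]
tcp_rot: [0.0, 0.706, 0.708, 0.0]
contact_force: [-0.3, -0.4, 0.1]
width: 70.0
gripper_force: 0.0
```

```bash
python3 g.py 365.3 -300 18
python3 - <<'E'
from h import *
a=read_camera("top")["color"][180:340,100:400];b=read_camera("side")["color"][80:400,170:440]
cv2.imwrite("pics/c.png",np.hstack([cv2.resize(a,(440,235)),cv2.resize(b,(360,235))]))
cv2.imwrite("pics/c2.png",cv2.resize(b,None,fx=1.85,fy=1.85))
E
```

```text
clk 15.55 pos [ 365.1 -298.5  122.6] shift [-0.15  0.02 10.46] w 70.0 F [-0.3 -0.4  0.1] vmax 0.005 j [ 0.84  0.07 -0.25  2.    0.02  1.08  0.58]
```

View pics/c2.png

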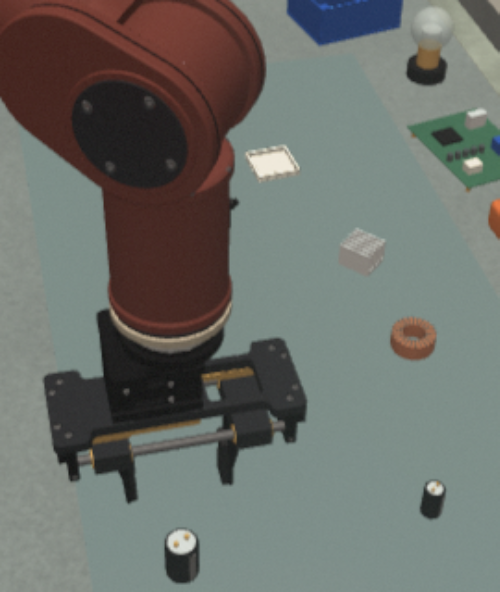

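The arm hides the large tray in this view, so I'll check it later. The gripper is above the small cap at (181,555). Grasping it now.

Call:
drive_tool(
  rows=[
    [-0.1,0,3,0,7],
    [-0.1,0,7,0,7],
    [-0.1,0,10,0,7],
    [-0.1,0,10.5,0,6],
    [-0.1,0,10.5,0,4.5],
    [-0.1,0,10.5,0,3.6],
    [-0.1,0,10.5,0,2.6],
    [-0.1,0,10.5,0,2.6],
    [-0.1,0,10.5,0,2.6],
    [-0.1,0,10.5,0,2.6],
  ],
  newtons=10,
)

```text
clock: 16.65
tool_pos: [364.7, -301.1, 18.1]
tcp_rot: [0.001, 0.707, 0.707, 0.0]
contact_force: [-1.4, 0.6, 4.9]
width: 29.6
gripper_force: 10.0
```

Call:
drive_tool(
  rows=[
    [0,0,0,0,2.6],
    [0,0,0,0,2.6],
    [0,0,0,0,2.6],
    [0,0,0,0,2.6],
  ],
)

```text
clock: 17.05
tool_pos: [364.7, -301.1, 18.1]
tcp_rot: [0.0, 0.707, 0.707, 0.0]
contact_force: [-0.5, 1.2, 7.1]
width: 29.5
gripper_force: 10.0
```

Call:
drive_tool(
  rows=[
    [0,0,-0.7,0,2.6],
    [0,0,-2.2,0,2.6],
    [0,0,-4.5,0,2.6],
    [0,0,-7,0,2.6],
    [1,0.4,-9,0,2.6],
    [3.5,1.4,-10,0,2.6],
    [7,2.8,-10,0,2.6],
    [11,4.4,-10,0,2.6],
    [15,6,-10,0,2.6],
    [19,7.6,-10,0,2.6],
  ],
)

```text
clock: 18.05
tool_pos: [440.5, -109.2, 117.9]
tcp_rot: [0.0, 0.707, 0.707, -0.0]
contact_force: [1.1, -0.8, -0.9]
width: 29.7
gripper_force: 10.0
```

Call:
drive_tool(
  rows=[
    [4,1.6,0,0,2.6],
    [8,3.2,0,0,2.6],
    [12,4.8,0,0,2.6],
    [16,6.4,0,0,2.6],
    [20,8,0,0,2.6],
    [24,9.6,0,0,2.6],
    [28,11.2,0,0,2.6],
    [32,12.8,0,0,2.6],
    [36,14.4,0,0,2.6],
    [38,15.2,0,0,2.6],
  ],
)

```text
clock: 19.05
tool_pos: [592.1, 273.3, 117.4]
tcp_rot: [-0.001, 0.706, 0.708, 0.0]
contact_force: [-0.8, -0.8, -0.9]
width: 29.9
gripper_force: 10.0
```

Call:
drive_tool(
  rows=[
    [0.9,0.2,0,0,2.6],
    [0.9,0.2,0,0,2.6],
    [0.9,0.2,0,0,2.6],
    [0.9,0.2,0,0,2.6],
  ],
)

```text
clock: 19.45
tool_pos: [594.5, 276.2, 117.6]
tcp_rot: [0.0, 0.708, 0.706, -0.0]
contact_force: [1.0, -0.3, -0.0]
width: 29.9
gripper_force: 10.0
```

```bash
python3 g.py 595.5 278 23
python3 - <<'E'
from h import *
b=read_camera("side")["color"][80:330,170:440]
cv2.imwrite("pics/d.png",cv2.resize(b,None,fx=2.3,fy=2.3))
E
```

```text
clk 19.45 pos [594.5 276.2 117.6] shift [0.19 0.1  9.46] w 29.9 F [ 1.  -0.3 -0. ] vmax 0.003 j [-0.03  0.49 -0.64  1.55  0.31  1.2  -0.72]
```

View pics/d.png

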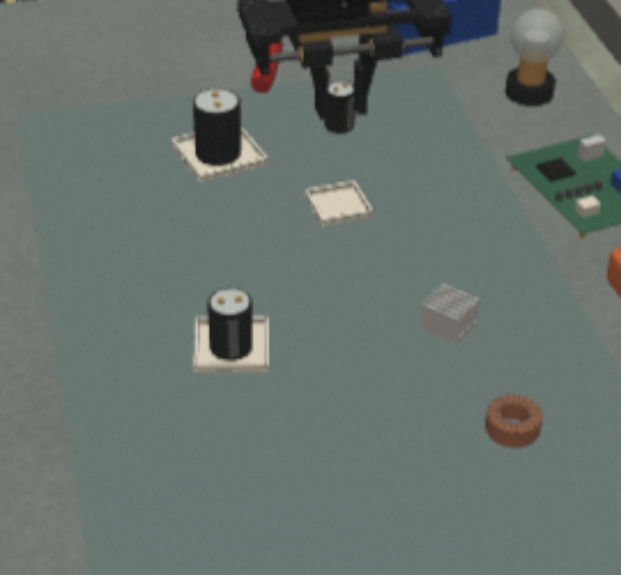

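The picture shows the first two caps upright in their trays at (218,125) and (230,325). The small cap is held upright at (340,105), over its tray at (338,200). Lowering it now.

Call:
drive_tool(
  rows=[
    [0.1,0.1,1,0,2.6],
    [0.1,0.1,3,0,2.6],
    [0.1,0.1,6,0,2.6],
    [0.1,0.1,8,0,2.6],
    [0.1,0.1,9,0,2.6],
    [0.1,0.1,9.3,0,2.6],
    [0.1,0.1,9.4,0,2.6],
    [0.1,0.1,9.5,0,2.6],
    [0.1,0.1,9.55,0,2.6],
    [0.1,0.1,9.55,0,2.6],
  ],
)

```text
clock: 20.5
tool_pos: [595.6, 279.4, 22.6]
tcp_rot: [0.0, 0.707, 0.707, 0.0]
contact_force: [-0.5, -0.6, -0.8]
width: 29.8
gripper_force: 10.0
```

Call:
drive_tool(
  rows=[
    [0,0,0.05,0,2.6],
    [0,0,0.1,0,2.6],
    [0,0,0.1,0,2.6],
  ],
)

```text
clock: 20.8
tool_pos: [595.5, 279.4, 21.2]
tcp_rot: [0.0, 0.707, 0.707, 0.0]
contact_force: [-1.4, 0.3, 2.8]
width: 29.7
gripper_force: 10.0
```

Call:
drive_tool(
  rows=[
    [0,0,0,0,3.2],
    [0,0,0,0,3.6],
    [0,0,0,0,4.2],
    [0,0,0,0,5],
    [0,0,0,0,6],
    [0,0,0,0,6],
    [0,0,-1,0,6],
    [0,0,-4,0,6],
    [0,0,-8,0,6],
    [-3,0,-10,0,6],
  ],
)

```text
clock: 21.8
tool_pos: [595.0, 254.9, 125.5]
tcp_rot: [-0.001, 0.705, 0.709, 0.003]
contact_force: [0.4, -0.8, 1.6]
width: 60.3
gripper_force: 0.0
```

Call:
drive_tool(
  rows=[
    [-5,0.1,0,0,6],
    [-10,0.2,0,0,6],
    [-15,0.3,0,0,6],
    [-20,0.4,0,0,6],
    [-25,0.5,0,0,6],
    [-30,0.6,0,0,6],
    [-35,0.7,0,0,6],
    [-40,0.8,0,0,6],
    [-45,0.8,0,0,6],
    [-50,0.8,0,0,6],
  ],
)

```text
clock: 22.8
tool_pos: [603.3, -252.7, 122.1]
tcp_rot: [0.001, 0.707, 0.707, 0.0]
contact_force: [0.4, 0.5, -0.2]
width: 59.8
gripper_force: 0.0
```

Call:
drive_tool(
  rows=[
    [-3.7,0,0,0,6],
    [-3.7,0,0,0,6],
    [-3.7,0,0,0,6],
    [-3.7,0,0,0,6],
  ],
)

```text
clock: 23.2
tool_pos: [603.9, -285.9, 121.5]
tcp_rot: [-0.0, 0.706, 0.708, 0.001]
contact_force: [0.1, 0.2, 0.3]
width: 60.1
gripper_force: 0.0
```

```bash
python3 g.py 603.5 -288 13
python3 - <<'E'
from h import *
b=read_camera("side")["color"][80:420,170:480]
cv2.imwrite("pics/e.png",cv2.resize(b,None,fx=1.75,fy=1.75))
E
```

```text
clk 23.2 pos [ 603.9 -285.9  121.5] shift [-0.22 -0.04 10.85] w 60.1 F [0.1 0.2 0.3] vmax 0.012 j [ 0.72  0.48 -0.47  1.52  0.22  1.2   0.22]
```

View pics/e.png

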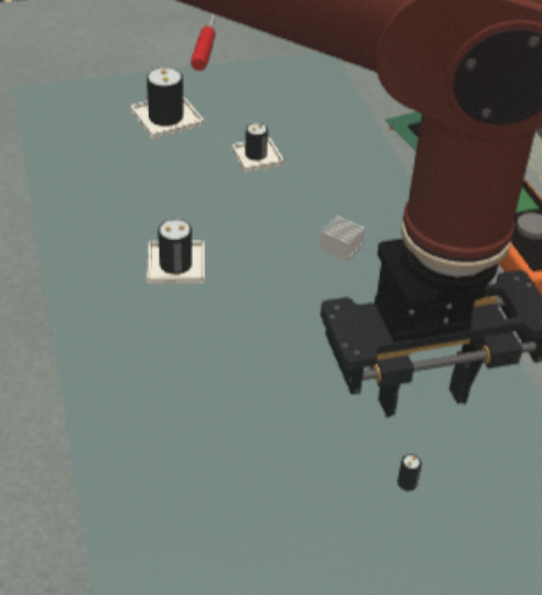

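Three caps are placed and upright at (165,95), (256,142) and (175,245). The gripper is over the smallest cap at (409,472).

Call:
drive_tool(
  rows=[
    [-0.1,0,3,0,6],
    [-0.1,0,7,0,6],
    [-0.1,0,10,0,6],
    [-0.1,0,10.7,0,5],
    [-0.1,0,10.7,0,3.5],
    [-0.1,0,10.7,0,2.6],
    [-0.1,0,10.7,0,2.2],
    [-0.1,0,10.7,0,1.6],
    [-0.1,0,10.7,0,1.6],
    [-0.1,0,10.7,0,1.6],
  ],
  newtons=7,
)

```text
clock: 24.25
tool_pos: [603.7, -288.9, 14.7]
tcp_rot: [0.001, 0.707, 0.707, 0.0]
contact_force: [-0.2, 0.4, 3.5]
width: 19.6
gripper_force: 7.0
```

Call:
drive_tool(
  rows=[
    [0,0,0,0,1.6],
    [0,0,0,0,1.6],
    [0,0,0,0,1.6],
    [0,0,0,0,1.6],
  ],
)

```text
clock: 24.65
tool_pos: [603.8, -288.9, 14.7]
tcp_rot: [0.001, 0.707, 0.707, 0.0]
contact_force: [-1.2, 0.4, 6.5]
width: 19.8
gripper_force: 7.0
```

Call:
drive_tool(
  rows=[
    [0,0,-0.7,0,1.6],
    [0,0,-2.2,0,1.6],
    [0,0,-4.5,0,1.6],
    [0,0,-7,0,1.6],
    [-1.5,-1.4,-8,0,1.6],
    [-4,-3.8,-8,0,1.6],
    [-7,-6.6,-8,0,1.6],
    [-10,-9.4,-8,0,1.6],
    [-13,-12.2,-8,0,1.6],
    [-14,-13.1,-8,0,1.6],
  ],
)

```text
clock: 25.65
tool_pos: [468.1, -433.4, 94.9]
tcp_rot: [0.0, 0.709, 0.705, -0.001]
contact_force: [0.8, -0.5, -0.2]
width: 19.6
gripper_force: 7.0
```

Call:
drive_tool(
  rows=[
    [0,0,0,0,1.6],
    [0,0,0,0,1.6],
    [0,0,0,0,1.6],
  ],
)

```text
clock: 25.95
tool_pos: [474.1, -426.7, 94.3]
tcp_rot: [0.0, 0.706, 0.708, 0.001]
contact_force: [0.8, 0.6, -0.5]
width: 19.5
gripper_force: 7.0
```

```bash
python3 g.py 472.8 -429.2 20
python3 - <<'E'
from h import *
b=read_camera("side")["color"][280:480,220:480]
cv2.imwrite("pics/f.png",cv2.resize(b,None,fx=2,fy=2))
E
```

```text
clk 25.95 pos [ 474.1 -426.7   94.3] shift [-0.26 -0.14  7.43] w 19.5 F [ 0.8  0.6 -0.5] vmax 0.004 j [ 0.99  0.44 -0.42  1.63  0.19  1.12  0.53]
```

View pics/f.png

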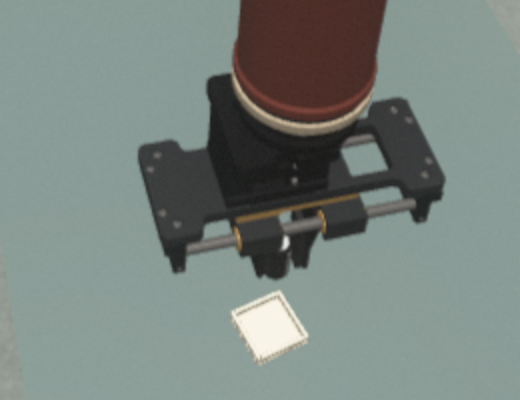

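The cap is held upright at (278,262), just above and behind the tray at (270,325). By the commanded shift it is already centred, so I'll lower it straight down.

Call:
drive_tool(
  rows=[
    [0,0,1,0,1.6],
    [0,0,3,0,1.6],
    [0,0,5,0,1.6],
    [0,0,6.3,0,1.6],
    [0,0,7,0,1.6],
    [0,0,7.3,0,1.6],
    [0,0,7.45,0,1.6],
    [0,0,7.5,0,1.6],
    [0,0,7.55,0,1.6],
    [0,0,7.55,0,1.6],
  ],
)

```text
clock: 27.0
tool_pos: [472.5, -428.9, 18.9]
tcp_rot: [0.0, 0.707, 0.707, -0.0]
contact_force: [-0.7, -0.7, -0.4]
width: 19.5
gripper_force: 7.0
```

Call:
drive_tool(
  rows=[
    [0,0,0.05,0,1.6],
    [0,0,0.1,0,1.6],
    [0,0,0.1,0,1.6],
  ],
)

```text
clock: 27.3
tool_pos: [472.4, -428.8, 17.7]
tcp_rot: [0.0, 0.707, 0.707, -0.0]
contact_force: [-0.7, 0.7, 3.0]
width: 19.6
gripper_force: 7.0
```

Contact. I'll release, rise, and move aside for a final look.

Call:
drive_tool(
  rows=[
    [0,0,0,0,2.2],
    [0,0,0,0,2.6],
    [0,0,0,0,3.2],
    [0,0,0,0,4],
    [0,0,0,0,5],
    [0,0,0,0,5],
    [0,0,-1,0,5],
    [0,0,-4,0,5],
    [0,0,-8,0,5],
    [0,0,-12,0,5],
  ],
)

```text
clock: 28.3
tool_pos: [472.1, -428.3, 139.3]
tcp_rot: [-0.0, 0.707, 0.707, 0.0]
contact_force: [0.2, -0.7, -0.1]
width: 50.0
gripper_force: 0.0
```

Call:
drive_tool(
  rows=[
    [-4,-4,-2,0,5],
    [-8,-8,-4,0,5],
    [-12,-12,-6,0,5],
    [-16,-16,-8,0,5],
    [-16,-18,-8,0,5],
    [-16,-18,-8,0,5],
    [-16,-18,-8,0,5],
  ],
)

```text
clock: 29.0
tool_pos: [290.3, -590.0, 218.5]
tcp_rot: [0.001, 0.708, 0.706, -0.0]
contact_force: [0.1, -0.0, -0.3]
width: 49.9
gripper_force: 0.0
```

Run:
```python
from h import *
a=read_camera("top")["color"][150:340,110:520]; b=read_camera("side")["color"][80:480,170:500]
a=cv2.resize(a,(440,204)); b=cv2.resize(b,(360,436)); o=np.zeros((436,800,3),np.uint8);o[:204,:440]=a;o[:,440:]=b
cv2.imwrite("pics/g.png",o)
```

```text
(no output)
```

View pics/g.png

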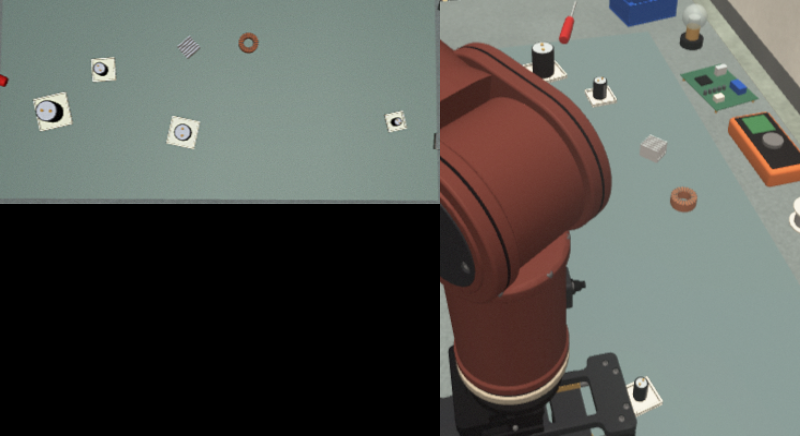

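The top view shows all four caps upright in their trays at (52,110), (183,132), (101,69) and (396,122). The choke at (248,42) and the heat sink at (188,46) have not moved.

```bash
python3 -c "
from bench import *
print(job_done())"
```

```text
the job is handed in; nothing more can be done
None
```

All four capacitors stand upright, terminals up, in their matching trays, the choke and heat sink were left where they were, and the job is handed in (about 29 s used).

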